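# Tighten the carving handle's chuck and hold it out

### The job

One of the two wooden tools in the stand on the art shop counter, the one with a knurled steel chuck, has a gouge blade standing loose in its open jaws. Turn the chuck sleeve clockwise (seen from above) until the jaws clamp the blade firmly, then draw the tool straight up out of the stand and tip it about half way over (45 degrees, blade still slanting upward) with its thumb rest uppermost, the whole tool at least 15 cm above the counter. Finish while still holding it like that in the gripper, still and clear of everything else, and leave all the other things where they are.

Things in the scene. Friction and masses are not known exactly. Their poses are not given: they have to be found in the camera images.
- stand: fixed dark wood block on the counter, 56 (its x) x 170 (its y) x 45 mm tall; two square upright sockets 32 mm wide and 35 mm deep, at y = -55 and +55 mm of its frame (x = 0), socket floors 10 mm above the counter; origin at the centre of its underside. The chuck handle stands in one socket, the burnisher in the other
- handle: the chuck handle (loose, 0.15 to 0.21 kg with chuck and blade): square wooden grip 30 x 30 x 72 mm, steel neck above it. Origin: centre of its underside (butt); z along the tool to the blade; x to the rubber thumb rest, a pad 20 x 26 mm on the +x face, 43 to 69 mm above the butt. Starts upright on the socket floor, kept from turning by the square socket, thumb rest roughly away from the robot
- butt (a point): centre of the underside of the chuck handle's wooden grip (its lowest end when upright)
- sleeve_grip (a point): point on the chuck axis at the height to grip the knurled sleeve, 96 mm above the butt; the sleeve is 28 mm across, 26 mm tall (80 to 106 mm above the butt); below it the neck is only 16 mm across for 8 mm, then comes the wooden grip. The blade tip stands 34 mm above this point
- sleeve (a joint): turn of the chuck sleeve (rad), growing clockwise seen from above; starts at 0 to 0.3; the three jaws close 2.2 mm per rad and meet the 8 mm shank at about 0.9; turning on clamps harder and grows stiff (about 4 N a jaw at 1.2): firm from 1.1, and 1.1 to 1.25 is ample. 0.08 N m of friction; it stays where it is left, also when the tool is lifted by the sleeve. End stop at 1.4
- seat (a point): bottom of the chuck's bore on its axis, 84 mm above the butt, where the blade's shank stands
- jaw_a: one of the three small steel chuck jaws (5 x 5 x 22 mm) inside the sleeve; its frame is that of the handle (origin at the butt), moved by the jaw's travel of some 2 mm
- bit: the gouge blade (loose, 18 g): round steel shank 8 mm across and 32 mm long, then a U-shaped cutting end 11 mm wide, 46 mm in all; origin at the centre of the shank's foot, z towards the cutting end; starts standing on the seat, 24 mm of it showing above the sleeve
- burnisher: the other tool in the stand, leave alone: the same square wooden grip, 80 mm, with a brass ferrule and a plain pointed steel tip, 118 mm in all, no chuck; origin at the centre of its underside
- ink_jar: round ink jar 52 mm across, 55 mm tall, beside the stand, leave alone; origin at the centre of its underside
- lino_block: flat block 75 x 100 x 18 mm lying in front of the stand, leave alone; origin at the centre of its underside
- brayer: ink roller lying beside the stand, roller 34 mm across and 70 mm long with a wooden handle, 140 mm in all, leave alone; origin on the counter under the roller's centre, handle towards its -x
- carton: cardboard box 60 x 140 x 35 mm, leave alone; origin at the centre of its underside
- palette_knife: spatula-like knife lying flat, leave alone; origin on the counter under its middle

How it is judged (in metres and radians):
On the way, in this order (a step that is already met when the one before it is completed fails the run):
1. the chuck is closed firmly on the blade while the tool still stands in the stand (value of joint sleeve above 0.9 rad and contact force between jaw_a and bit above 1.5 N and distance between bit and seat below 0.008 m and height (world z) of butt below 0.02 m), for 0.2 s.
2. the tool is drawn straight up out of its socket, still upright (within 20 degrees), the blade clamped (height (world z) of butt above 0.05 m and angle between handle's own z axis and vertical below 0.35 rad and value of joint sleeve above 0.9 rad and contact force between jaw_a and bit above 1.5 N and distance between bit and seat below 0.008 m), for 0.05 s.
At the end, for the whole second after the job is handed in: held by the fingers (over 1 N), nothing else touching it, at rest, butt over 14 cm up, axis 29 to 63 degrees from upright with the blade end up, thumb rest's outward direction under 69 degrees from straight up, blade seated within 8 mm and clamped: sleeve beyond 0.9 rad, over 1.5 N on a jaw (value of joint sleeve above 0.9 rad and contact force between jaw_a and bit above 1.5 N and distance between bit and seat below 0.008 m and height (world z) of butt above 0.14 m and angle between handle's own z axis and vertical between 0.5 and 1.1 rad and angle between handle's own x axis and vertical below 1.2 rad and contact force between the fingers and handle above 1 N and linear speed of handle below 0.05 m/s and angular speed of handle below 0.3 rad/s and contact force between handle and stand below 0.2 N and contact force between handle and burnisher below 0.2 N and contact force between handle and ink_jar below 0.2 N and contact force between handle and lino_block below 0.2 N and contact force between handle and brayer below 0.2 N and contact force between handle and carton below 0.2 N and contact force between handle and palette_knife below 0.2 N); the arm keeps its last pose, push and grip.
It fails at once if another thing on the counter is shoved or knocked over (moved more than 3 cm; the burnisher more than 1.5 cm) (distance of burnisher from where it was at the start of the episode above 0.015 m or distance of any of ink_jar, lino_block, brayer, carton, palette_knife from where it was at the start of the episode above 0.03 m).
It also fails if it takes over 38 s, if anything falls off the work surface, if the arm or the gripper's body presses on something with over 40 N, if the wrist force passes 120 N, or if a joint passes its speed limit or range.

### The arm

A 6-joint arm with a two-finger parallel gripper is mounted at the origin on the work surface. World frame = base frame: x ahead of the robot, y to its left, z up, the work surface at z = 0. Lengths are in mm, angles in rad, forces in N, time in s.
With the tool pointing down it reaches from about 350 to 875 mm from the base axis. Payload 4.2 kg.
Tool frame: the origin (TCP) lies midway between the tips of the shut fingers; the grasp point (between the pads) lies 19 mm behind it (arm.tcp_to_grasp is the distance from the TCP to the grasp point, in mm); z points along the fingers, y is the line along which they close (so a half turn about z gives the same grasp; the last joint's range is limited). The gripper opens to 85 mm and grips with 20 to 120 N. Pads are 22 mm wide; open, the fingers measure 114 mm over their backs; the gripper's body (76 mm by 85 mm) begins 54 mm behind the grasp point. The pads swing forward as they close: fully open they stand 13 mm farther back than shut.
Start: joints at [-0.991, 0.385, 0.008, 0, -1.194, -0.259], TCP at [197.094, -593.088, 231.312] pointing down, gripper open.
Joint ranges: [-3.14, 3.14], [-1.21, 2.06], [-1.07, 1.41], [-3.16, 2.05], [-2.99, -0.16], [-3.1, 3.1]. Speed limits (rad/s): [2.79, 2.79, 3.14, 3.14, 3.14, 3.14].

### API

Orientations are given as a unit quaternion [x, y, z, w].
In Python, from bench import arm, get_image gives the robot as it stands.
- The arm moves only by the tool drive_tool, never from a script. Its argument "deltas" is a list of rows, each a list of 2 entries, a list of its own where there are three numbers: the shift along the tool's x, y, z in cm, then the turn, a rotation vector about the tool's x, y, z in degrees. In form: [[[x, y, z], [ax, ay, az]], ...]. A call has 1 to 12 rows; each row shifts and turns the commanded pose from where the row before left it, along the tool's axes as they then stand; what a row does not reach is not made up. A row lasts 1/10 s, in which the tool goes at most 50 mm and 8.59 degrees, less where a joint would pass 70% of its speed; a pose out of reach is approached as far as the arm can. A call with a gripper value outside its range is refused whole. "claw" is the finger opening in cm, from 0 to 8.54, set as the call begins (left out, the last holds). The fingers move at their own pace and stop on an object; the grip force is fixed at half the most. Time passes only in rows, so rows that do not move let the fingers close. It gives the time, the measured TCP pose, the force, the opening and the grip force at its end, in the units of the state.
- arm.read_state(): the state, without advancing time (a new reading comes with each control period).
- get_image(name): name is "scene" or "top" or "wrist"; returns a dict with "img" (480x640x3 uint8, red, green, blue), "fx", "fy", "cx", "cy" (pixels), "eye" and "orientation" of the camera in the world; the wrist camera has in their place "mount" (4x4, takes a point from camera to tool coordinates, whose origin is the TCP and whose axes are the flange's). Camera axes: x right, y down, z forward; pixel columns grow to the right and rows downward; lengths in mm; the calibration is good to about 2 mm. A picture is of the moment at which its call begins: read the wrist's pose just before it. There is no depth.
- arm.job_done(): hands the job in; it is judged then, once.
The state is a dict: "clock": time; "joints": joint angles; "joint_vel": joint speeds; "joint_efforts": joint torques, N m; "position": TCP position; "ee_rot": TCP orientation; "contact_force": force on the tool from outside, world axes, zero at the start; "wrist_torque": the same for the moment, N m; "gripper_width": finger opening in mm; "grasp_force": force on a finger pad.
Only numpy, scipy, OpenCV 4.12 (cv2) and the standard library are available. Lean on these libraries where they do the work, as an engineer would, in place of code of your own. Each camera call takes 0.05 s, during which the arm holds its last target. There are 200 camera calls.

## Working session

There is one attempt and no reset: what is moved stays moved. The work goes in short steps, Python scripts to look and compute and a tool call to move; the robot and the scene stay as the last step left them, time stands still between calls to the robot, and variables do not carry over. Pictures are saved under pics/ and viewed, at most 10 in all, crops included, and the job is handed in when it is done.

Besides the shell and the picture viewer there is one more tool, called after "Emit:" as name(argument=value, ...) on one line, values as JSON. drive_tool: Moves the arm, as the interface text tells. Its arguments: {"type":"object","properties":{"deltas":{"type":"array"},"claw":{"type":"number"}},"required":["deltas"]}

```bash
mkdir -p pics; ls; python3 - <<'E'
from bench import arm,get_image
import cv2,numpy as np
for n in("scene","top"):
    d=get_image(n);cv2.imwrite(f"pics/{n}0.png",d["img"][:,:,::-1])
    print(n,d["fx"],d["fy"],d["cx"],d["cy"],d["eye"],d["orientation"])
s=arm.read_state();print(s)
E
```

```text
pics
scene 590.5868000559373 590.5868000559373 322.78421332439177 243.23500292283643 [1245.72590103   32.70056778 1109.19832321] [ 0.66975896  0.6799483  -0.21743548 -0.2044873 ]
top 471.5256585815064 471.5256585815064 320.89784609120096 240.31108277207665 [ 417.45296153  -26.8527903  1337.86329618] [-0.69774076  0.71424064 -0.02685678  0.04792553]
{'clock': 0.1, 'joints': array([-9.91388771e-01,  3.85476302e-01,  6.79994940e-03, -4.56348554e-04,
       -1.19399315e+00, -2.58585657e-01]), 'joint_vel': array([-0.0011504 , -0.00223937,  0.0040968 ,  0.0030824 ,  0.00027693,
       -0.00095559]), 'joint_efforts': array([-7.82560455e-04, -3.93318629e+01,  1.88928705e+01,  4.19796735e+00,
       -2.58134154e-03,  9.41403158e-06]), 'position': array([ 196.94944387, -592.62404897,  230.3444871 ]), 'ee_rot': array([-1.59640745e-01,  9.87174711e-01,  9.41859127e-04, -1.87303890e-04]), 'contact_force': array([-1.19614812, -0.11263122, -0.22319694]), 'wrist_torque': array([0.00316186, 0.01097604, 0.03648433]), 'grasp_force': 0.0, 'gripper_width': 85.55112076559075}
```

View pics/scene0.png

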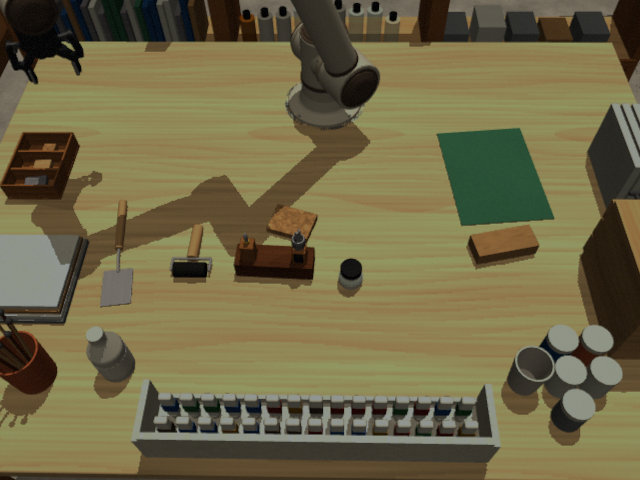

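View pics/top0.png

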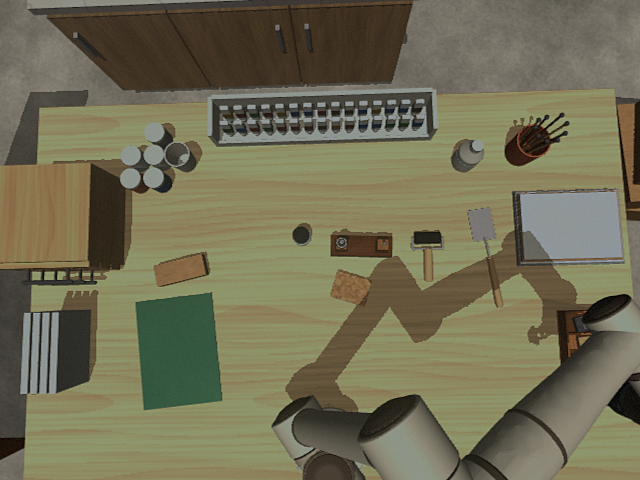

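The scene view shows the chuck handle at about (298,245) and the burnisher at (247,250). In the top view the chuck is at (341,242), the burnisher at (383,244), the ink jar at (302,234) and the lino block at (351,287).

```bash
cat > h.py <<'E'
import numpy as np,cv2
from scipy.spatial.transform import Rotation as R
from bench import arm,get_image
def ray(d,u,v,T=None):
    c=np.array([(u-d["cx"])/d["fx"],(v-d["cy"])/d["fy"],1.])
    if "eye" in d: return np.array(d["eye"]),R.from_quat(d["orientation"]).apply(c)
    M=T@np.array(d["mount"]); return M[:3,3],M[:3,:3]@c
def onz(d,u,v,z,T=None):
    o,r=ray(d,u,v,T); return o+r*(z-o[2])/r[2]
def tri(rays):
    A=0;b=0
    for o,r in rays:
        r=r/np.linalg.norm(r);P=np.eye(3)-np.outer(r,r);A=A+P;b=b+P@o
    return np.linalg.solve(A,b)
def proj(d,p,T=None):
    if "eye" in d: q=R.from_quat(d["orientation"]).inv().apply(np.array(p)-d["eye"])
    else:
        M=np.linalg.inv(T@np.array(d["mount"])); q=M[:3,:3]@p+M[:3,3]
    return np.array([d["fx"]*q[0]/q[2]+d["cx"],d["fy"]*q[1]/q[2]+d["cy"]])
def pose(s=None):
    s=s or arm.read_state(); T=np.eye(4);T[:3,:3]=R.from_quat(s["ee_rot"]).as_matrix();T[:3,3]=s["position"];return T
E
python3 - <<'E'
from h import *
a=cv2.imread("pics/scene0.png")[215:295,225:325];b=cv2.imread("pics/top0.png")[220:270,320:400]
a=cv2.resize(a,None,fx=5,fy=5,interpolation=2);b=cv2.resize(b,None,fx=5,fy=5,interpolation=2)
o=np.zeros((400,800,3),np.uint8);o[:400,:500]=a[:400,:500]; b=b[:400,:400]
o=np.zeros((600,800,3),np.uint8);o[:400,:500]=a;o[:250,500:800]=b[:,:300];cv2.imwrite("pics/c1.png",o)
d=get_image("top")
for uv in [(331,233),(391,234),(392,256),(331,256)]: print(onz(d,*uv,45).round(1))
E
```

```text
[574.8 -18.1  45. ]
[ 567.9 -182.9   45. ]
[ 507.2 -183.4   45. ]
[511.2 -16.6  45. ]
```

View pics/c1.png

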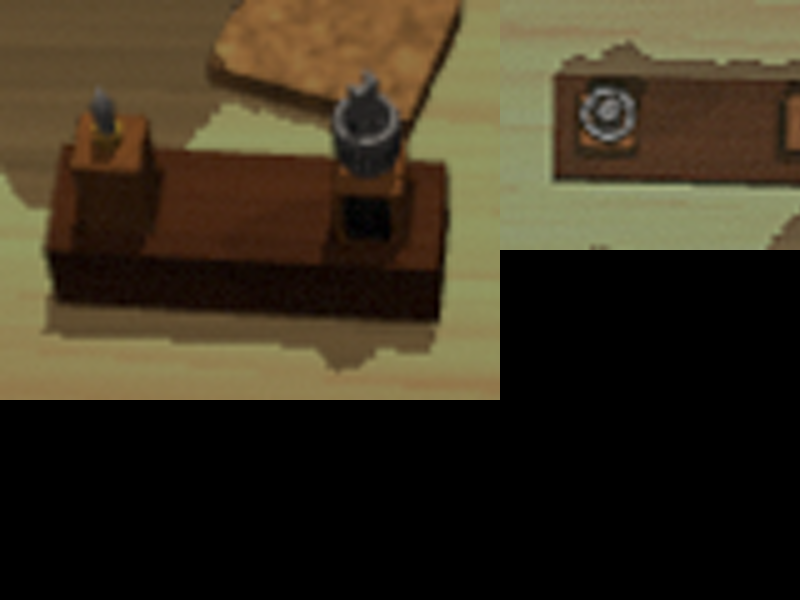

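Emit:
drive_tool(deltas=[[[-2,-0.2,0],[0,0,0]],[[-3.2,2.6,0],[0,0,0]],[[-3.2,2.6,0],[0,0,0]],[[-3.2,2.6,0],[0,0,0]],[[-3.2,2.6,0],[0,0,0]],[[-3.2,2.6,0],[0,0,0]],[[-3.2,2.6,0],[0,0,0]],[[-3.2,2.6,0],[0,0,0]],[[-3.2,2.6,0],[0,0,0]],[[-3.2,2.6,0],[0,0,0]],[[-3.2,2.6,0],[0,0,0]],[[-3.2,2.6,0],[0,0,0]]])

```text
clock: 1.35
position: [461.0, -204.6, 231.3]
ee_rot: [-0.16, 0.987, 0.0, -0.0]
contact_force: [0.8, -0.1, 0.6]
gripper_width: 85.5
grasp_force: 0.0
```

Emit:
drive_tool(deltas=[[[-3.2,3.2,0],[0,0,0]],[[-3.2,3.2,0],[0,0,0]],[[-3.2,3.2,0],[0,0,0]],[[-2,3.2,0],[0,0,0]],[[0,0,0],[0,0,-7]],[[0,0,0],[0,0,-7]],[[0,0,0],[0,0,-7]],[[0,0,0],[0,0,-7]],[[0,0,0],[0,0,-7]],[[0,0,0],[0,0,-7]],[[0,0,0],[0,0,0]],[[0,0,0],[0,0,0]]], claw=6)

```text
clock: 2.55
position: [530.1, -48.2, 231.1]
ee_rot: [-0.502, 0.865, 0.0, -0.0]
contact_force: [-0.1, 1.2, -0.3]
gripper_width: 59.9
grasp_force: 0.0
```

```bash
python3 - <<'E'
from h import *
s=arm.read_state();T=pose(s);d=get_image("wrist");cv2.imwrite("pics/w1.png",d["img"][:,:,::-1])
np.save("T1.npy",T);print(s["clock"],T.round(3),s["joints"].round(3),np.array(d["mount"]).round(2),d["fx"],d["cx"],d["cy"])
e=[get_image(n) for n in("scene","top")]
p=tri([ray(e[0],298.6,239),ray(e[1],341.6,242.4)]);print(p,[onz(q,u,v,116) for q,u,v in((e[0],298.6,239),(e[1],341.6,242.4))],proj(d,p,T))
E
```

```text
2.55 [[-4.96000e-01 -8.68000e-01 -0.00000e+00  5.30140e+02]
 [-8.68000e-01  4.96000e-01  0.00000e+00 -4.82290e+01]
 [ 0.00000e+00  0.00000e+00 -1.00000e+00  2.31136e+02]
 [ 0.00000e+00  0.00000e+00  0.00000e+00  1.00000e+00]] [ 0.214  0.228 -0.219 -0.    -1.125 -0.734] [[   0.     -0.95   -0.32   82.69]
 [   1.      0.     -0.      0.28]
 [   0.     -0.32    0.95 -143.09]
 [   0.      0.      0.      1.  ]] 410.2413015319526 314.068078961299 236.4823601955569
[541.66405246 -44.96707954 107.56095262] [array([547.55261853, -43.59287608, 116.        ]), array([540.86877973, -45.5627786 , 116.        ])] [301.67646908 236.91829841]
```

View pics/w1.png

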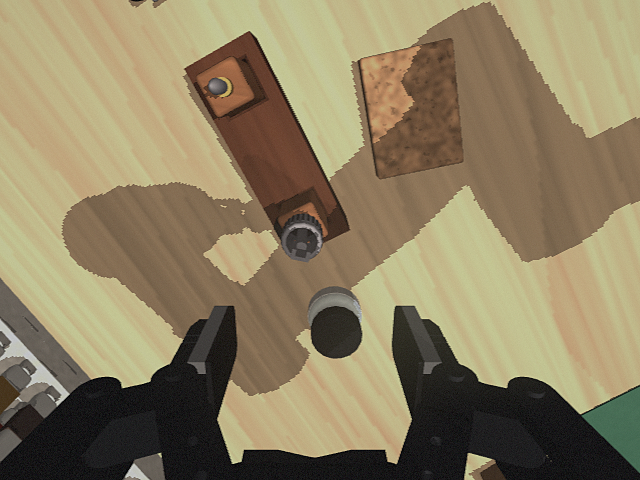

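The wrist view shows the chuck at about (302,239) with the blade inside. The jar top is at (336,331), the burnisher at (218,88), and the lino block is at the upper right.

```bash
python3 - <<'E'
from h import *
a=cv2.imread("pics/w1.png")[190:270,250:355];cv2.imwrite("pics/c2.png",cv2.resize(a,None,fx=7,fy=7,interpolation=2))
d=get_image("wrist");T=np.load("T1.npy")
for p in [(303,239),(303,241)]: print(p,onz(d,*p,116,T))
for z in(116,140,82): print(z,proj(d,np.array([541,-45,z]),T))
E
```

```text
(303, 239) [539.96878616 -45.63426452 116.        ]
(303, 241) [540.68058483 -44.41301521 116.        ]
116 [302.1434544  240.50347016]
140 [301.04306966 253.5207883 ]
82 [303.42259206 225.37154279]
```

View pics/c2.png

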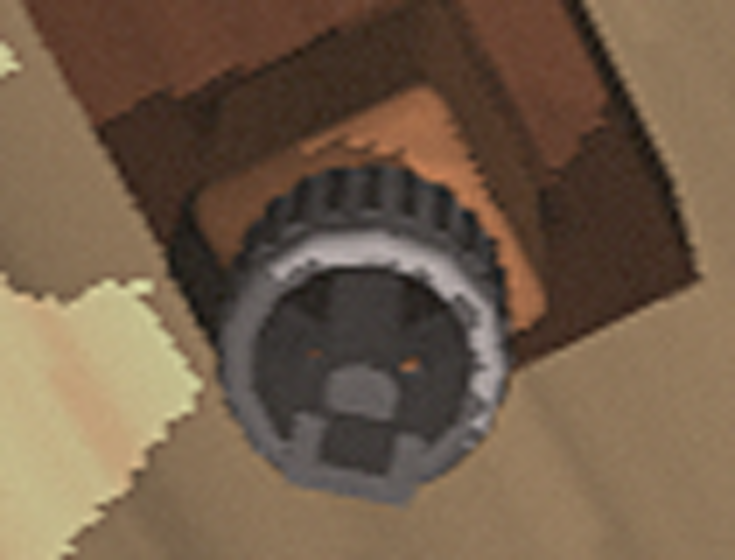

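The ring centre is at about (302,240.9), which fits (541,-45,116). Moving down.

Emit:
drive_tool(deltas=[[[-0.82,-0.8,0],[0,0,0]],[[0,0,2],[0,0,0]],[[0,0,2],[0,0,0]],[[0,0,2],[0,0,0]],[[0,0,2],[0,0,0]],[[0,0,1.6],[0,0,0]],[[0,0,0],[0,0,0]],[[0,0,0],[0,0,0]]], claw=5.5)

```text
clock: 3.55
position: [542.1, -45.0, 135.5]
ee_rot: [-0.503, 0.864, -0.0, -0.0]
contact_force: [0.5, 0.1, 0.5]
gripper_width: 54.8
grasp_force: 0.0
```

```bash
python3 - <<'E'
from h import *
s=arm.read_state();T=pose(s);d=get_image("wrist");a=d["img"][:,:,::-1].copy()
q=proj(d,np.array([541,-45,116.]),T);print(T.round(3),q,proj(d,np.array([541,-45,140.]),T))
x,y=q.round().astype(int);cv2.drawMarker(a,(int(x),int(y)),(0,0,255),1,12)
cv2.imwrite("pics/w2.png",a[160:480,100:540])
E
```

```text
[[-4.94000e-01 -8.69000e-01  0.00000e+00  5.42122e+02]
 [-8.69000e-01  4.94000e-01 -0.00000e+00 -4.49680e+01]
 [ 0.00000e+00 -0.00000e+00 -1.00000e+00  1.35483e+02]
 [ 0.00000e+00  0.00000e+00  0.00000e+00  1.00000e+00]] [315.87477315 293.89412153] [316.054056   322.30932746]
```

View pics/w2.png

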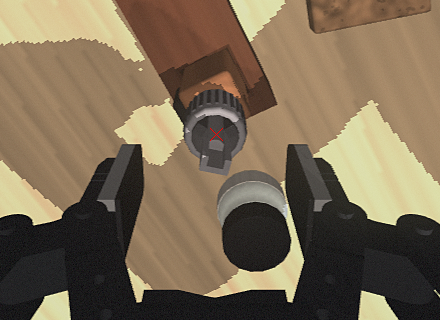

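The ring centre at crop (214.5,134) sits midway between the pads, and the marker agrees within about 1 mm. Descending and closing.

Emit:
drive_tool(deltas=[[[0.05,0.1,1.5],[0,0,0]],[[0,0,1.5],[0,0,0]],[[0,0,1.2],[0,0,0]],[[0,0,0.8],[0,0,0]],[[0,0,0],[0,0,0]],[[0,0,0],[0,0,0]]])

```text
clock: 4.2
position: [540.7, -45.0, 85.7]
ee_rot: [-0.503, 0.864, -0.0, 0.0]
contact_force: [0.4, -0.3, 0.8]
gripper_width: 54.7
grasp_force: 0.0
```

Emit:
drive_tool(deltas=[[[0,0,0],[0,0,0]],[[0,0,0],[0,0,0]],[[0,0,0],[0,0,0]],[[0,0,0],[0,0,0]],[[0,0,0],[0,0,0]],[[0,0,0],[0,0,0]],[[0,0,0],[0,0,0]],[[0,0,0],[0,0,0]]], claw=2)

```text
clock: 5.0
position: [540.9, -45.0, 86.1]
ee_rot: [-0.503, 0.864, -0.0, 0.001]
contact_force: [0.1, -0.1, 6.3]
gripper_width: 26.4
grasp_force: 59.0
```

```bash
python3 - <<'E'
from h import *
s=arm.read_state();print(s["joints"].round(3),s["contact_force"].round(2),s["wrist_torque"].round(3),s["gripper_width"],s["position"])
E
```

```text
[ 0.216  0.398 -0.385  0.001 -0.786 -0.733] [ 0.12 -0.06  6.25] [-0.058  0.063  0.004] 26.407294264508803 [540.89111505 -44.98266731  86.11669466]
```

Emit:
drive_tool(deltas=[[[0,0,0],[0,0,4]],[[0,0,0],[0,0,4]],[[0,0,0],[0,0,4]],[[0,0,0],[0,0,4]],[[0,0,0],[0,0,4]],[[0,0,0],[0,0,4]],[[0,0,0],[0,0,4]],[[0,0,0],[0,0,4]],[[0,0,0],[0,0,4]]])

```text
clock: 5.9
position: [540.9, -44.8, 86.1]
ee_rot: [-0.21, 0.978, -0.0, 0.001]
contact_force: [-1.0, 0.6, 6.8]
gripper_width: 26.7
grasp_force: 59.3
```

```bash
cat > st.py <<'E'
from h import *
s=arm.read_state();T=pose(s);print(s["joints"].round(3),s["contact_force"].round(2),s["wrist_torque"].round(3),round(s["gripper_width"],1),s["position"].round(1),"yaw",np.degrees(np.arctan2(T[1,1],T[0,1])).round(1),s["clock"])
E
python3 st.py
```

```text
[ 0.216  0.398 -0.385  0.    -0.786 -1.364] [-1.02  0.59  6.77] [0.231 0.114 0.084] 26.7 [540.9 -44.8  86.1] yaw 114.3 5.9
```

Emit:
drive_tool(deltas=[[[0,0,0],[0,0,4]],[[0,0,0],[0,0,4]],[[0,0,0],[0,0,4]],[[0,0,0],[0,0,0]]])

```text
clock: 6.3
position: [540.9, -44.7, 86.1]
ee_rot: [-0.107, 0.994, 0.0, 0.001]
contact_force: [-0.6, -0.2, 5.9]
gripper_width: 26.5
grasp_force: 59.2
```

```bash
python3 st.py
```

```text
[ 0.216  0.398 -0.385  0.    -0.786 -1.572] [-0.64 -0.22  5.86] [ 0.3    0.018 -0.026] 26.5 [540.9 -44.7  86.1] yaw 102.3 6.3
```

Emit:
drive_tool(deltas=[[[0,0,0],[0,0,3]],[[0,0,0],[0,0,3]],[[0,0,0],[0,0,0]]])

```text
clock: 6.6
position: [541.0, -44.7, 86.1]
ee_rot: [-0.055, 0.998, 0.0, 0.001]
contact_force: [-0.0, 0.6, 4.9]
gripper_width: 26.4
grasp_force: 59.2
```

```bash
python3 st.py
```

```text
[ 0.216  0.398 -0.385  0.    -0.786 -1.676] [-0.03  0.59  4.9 ] [ 0.243  0.062 -0.028] 26.4 [541.  -44.7  86.1] yaw 96.4 6.6
```

Emit:
drive_tool(deltas=[[[0,0,0],[0,0,3]],[[0,0,0],[0,0,3]]])

```text
clock: 6.8
position: [541.1, -44.7, 86.1]
ee_rot: [-0.003, 1.0, 0.0, 0.001]
contact_force: [-0.7, 0.9, 5.6]
gripper_width: 26.6
grasp_force: 59.2
```

```bash
python3 st.py
```

```text
[ 0.216  0.398 -0.385  0.    -0.786 -1.782] [-0.7   0.87  5.56] [0.415 0.049 0.144] 26.6 [541.1 -44.7  86.1] yaw 90.3 6.8
```

Emit:
drive_tool(deltas=[[[0,0,0],[0,0,1.5]],[[0,0,0],[0,0,1.5]]])

```text
clock: 7.0
position: [541.1, -44.6, 86.1]
ee_rot: [0.023, 1.0, 0.0, 0.001]
contact_force: [0.3, 1.0, 4.7]
gripper_width: 26.7
grasp_force: 59.2
```

```bash
python3 st.py; python3 - <<'E'
from h import *
T=pose();d=get_image("wrist");d2=get_image("scene")
a=d["img"][230:430,200:420,::-1];b=d2["img"][200:300,240:340,::-1]
o=np.hstack([cv2.resize(a,(440,400)),cv2.resize(b,(360,400))]);cv2.imwrite("pics/w3.png",o)
E
```

```text
[ 0.217  0.398 -0.384  0.    -0.786 -1.833] [0.34 1.   4.67] [ 0.348 -0.023  0.143] 26.7 [541.1 -44.6  86.1] yaw 87.4 7.0
```

View pics/w3.png

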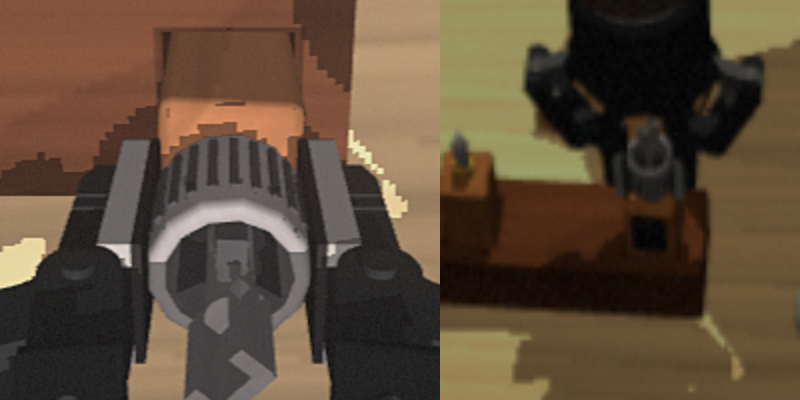

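The handle still stands square in the socket, thumb pad forward. The sleeve has turned 63° between the pads at crop (230,240), and the torque has risen. I'll hold briefly, then lift.

Emit:
drive_tool(deltas=[[[0,0,0],[0,0,0]],[[0,0,0],[0,0,0]],[[0,0,0],[0,0,0]],[[0,0,-0.5],[0,0,0]],[[0,0,-0.8],[0,0,0]],[[0,0,-0.8],[0,0,0]],[[0,0,-0.8],[0,0,0]],[[0,0,-0.8],[0,0,0]],[[0,0,-0.8],[0,0,0]],[[0,0,-1],[0,0,0]],[[0,0,-1],[0,0,0]],[[0,0,0],[0,0,0]]])

```text
clock: 8.3
position: [541.0, -45.1, 152.3]
ee_rot: [0.023, 1.0, 0.0, 0.002]
contact_force: [0.2, -0.1, -1.3]
gripper_width: 26.3
grasp_force: 59.3
```

```bash
python3 st.py; python3 - <<'E'
from h import *
d2=get_image("scene");d=get_image("wrist")
a=d["img"][230:430,200:420,::-1];b=d2["img"][180:300,220:340,::-1]
o=np.hstack([cv2.resize(a,(440,400)),cv2.resize(b,(360,400))]);cv2.imwrite("pics/w4.png",o)
E
```

```text
[ 2.160e-01  3.170e-01 -3.100e-01  1.000e-03 -9.410e-01 -1.833e+00] [ 0.21 -0.1  -1.31] [ 0.017 -0.069 -0.01 ] 26.3 [541.  -45.1 152.3] yaw 87.4 8.3
```

View pics/w4.png

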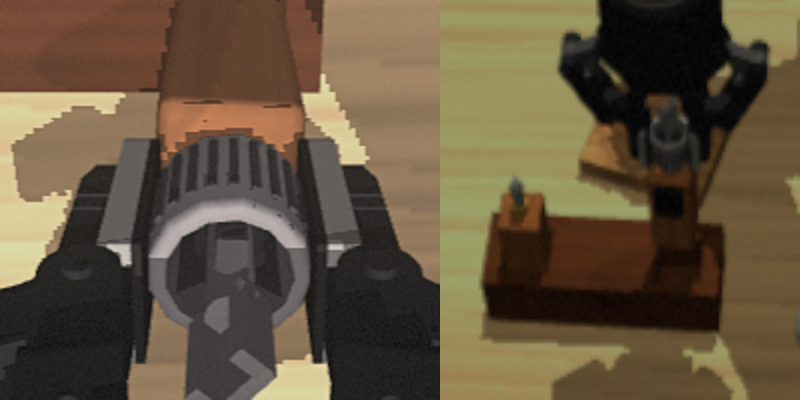

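The tool is up, upright and square, with the blade still seated. Lifting further, then tipping.

Emit:
drive_tool(deltas=[[[0,0,-1.5],[0,0,0]],[[0,0,-2],[0,0,0]],[[0,0,-2],[0,0,0]],[[0,0,-2],[0,0,0]],[[0,0,-2],[0,0,0]],[[0,0,-2],[0,0,0]],[[0,0,-2],[0,0,0]],[[0,0,-2],[0,0,0]],[[0,0,-1.5],[0,0,0]],[[0,0,-1],[0,0,0]],[[0,0,0],[0,0,0]]])

```text
clock: 9.5
position: [540.5, -45.0, 331.2]
ee_rot: [0.023, 1.0, 0.0, 0.001]
contact_force: [0.3, 0.5, -2.7]
gripper_width: 26.5
grasp_force: 59.3
```

Emit:
drive_tool(deltas=[[[0,0,0],[0,-2,0]],[[0,0,0],[0,-4,0]],[[0,0,0],[0,-4,0]],[[0,0,0],[0,-4,0]],[[0,0,0],[0,-4,0]],[[0,0,0],[0,-4,0]],[[0,0,0],[0,-4,0]],[[0,0,0],[0,-4,0]],[[0,0,0],[0,-4,0]],[[0,0,0],[0,-4,0]],[[0,0,0],[0,-4,0]],[[0,0,0],[0,-3,0]]])

```text
clock: 10.7
position: [539.0, -46.4, 330.5]
ee_rot: [0.022, 0.927, -0.01, 0.375]
contact_force: [0.9, -2.6, -1.0]
gripper_width: 26.5
grasp_force: 59.5
```

Emit:
drive_tool(deltas=[[[0,0,0],[0,0,0]],[[0,0,0],[0,0,0]],[[0,0,0],[0,0,0]],[[0,0,0],[0,0,0]],[[0,0,0],[0,0,0]]])

```text
clock: 11.2
position: [541.9, -47.0, 334.4]
ee_rot: [0.022, 0.926, -0.011, 0.377]
contact_force: [0.4, 0.0, -2.1]
gripper_width: 26.3
grasp_force: 59.6
```

```bash
python3 st.py; python3 - <<'E'
from h import *
d2=get_image("scene");T=pose();d=get_image("wrist");print(T.round(2))
a=d["img"][230:430,200:420,::-1];b=d2["img"][120:290,220:390,::-1]
o=np.hstack([cv2.resize(a,(400,400)),cv2.resize(b,(400,400))]);cv2.imwrite("pics/w5.png",o)
E
```

```text
[ 0.17  -0.148 -0.848  0.956 -0.189 -2.675] [ 0.42  0.04 -2.06] [ 0.135  1.768 -0.01 ] 26.3 [541.9 -47.  334.4] yaw 87.2 11.2
[[-7.1000e-01  5.0000e-02  7.0000e-01  5.4183e+02]
 [ 3.0000e-02  1.0000e+00 -4.0000e-02 -4.7070e+01]
 [-7.0000e-01 -0.0000e+00 -7.2000e-01  3.3428e+02]
 [ 0.0000e+00  0.0000e+00  0.0000e+00  1.0000e+00]]
```

View pics/w5.png

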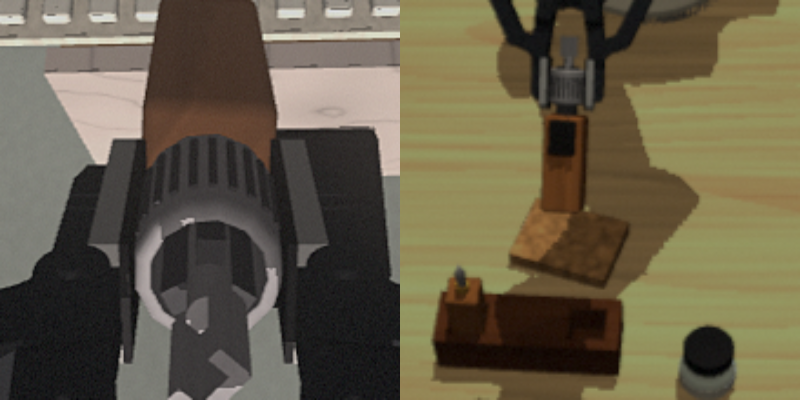

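The tool is held at about 45° with the thumb pad uppermost and the blade seated. It is well clear, and the other things have not moved. Letting it settle, then handing in.

Emit:
drive_tool(deltas=[[[0,0,0],[0,0,0]],[[0,0,0],[0,0,0]],[[0,0,0],[0,0,0]],[[0,0,0],[0,0,0]],[[0,0,0],[0,0,0]]])

```text
clock: 11.8
position: [541.3, -47.6, 334.0]
ee_rot: [0.023, 0.926, -0.011, 0.377]
contact_force: [0.8, -0.1, -1.8]
gripper_width: 26.2
grasp_force: 59.6
```

```bash
python3 st.py; python3 - <<'E'
from h import *
v=arm.read_state()["joint_vel"];print(v.round(4))
if abs(v).max()<0.03: print(arm.job_done())
E
```

```text
[ 0.168 -0.149 -0.85   0.958 -0.189 -2.676] [ 0.78 -0.12 -1.78] [ 0.125  1.801 -0.011] 26.2 [541.3 -47.6 334. ] yaw 87.1 11.8
[-0.0008 -0.0003 -0.0017 -0.0016  0.0003 -0.0006]
the job is handed in; nothing more can be done
None
```

I turned the chuck sleeve about 63° clockwise, drew the tool straight up out of the stand and handed it in at 11.8 s, held still by the sleeve at about 44° with the thumb rest up and the butt roughly 27 cm above the counter; no verdict was returned, and I judged the clamping from the turn and the rise in torque rather than measuring jaw force.

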